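Close up the vial tray for a run

TASK

Get the vial tray ready for its run: press down the vial caps that stand proud until all four are fully home, then shut the tray's hood and press its front edge down until it lies fully home on the rim. Last, set the status screen so the run can be watched: turn it to face the same way as the front of the tray, and lean it back about 30 degrees from upright. Leave the spare vial, clip, spanner and pen that lie round the screen where they are.

Things in the scene. Friction and masses are not known exactly. Their poses are not given: they have to be found in the camera images.
- tray: vial tray unit: dark grey open-topped box fixed to the bench, 200 mm deep (its x, front face towards -x) x 270 mm wide (its y) x 84 mm high, walls 12 mm; origin under its centre. Inside, four amber vials with white push-on caps stand in one row along its y, 20 mm in front of its centre, 52 mm apart, in any order. It may stand left or right of the screen and is turned a little; z is up
- hood (a joint): hinge of the tray's hood, rad: 0 = fully shut, flat on the rim; grows as it opens upward, 1.75 at most; at the start it stands open, about upright. Stiff: it stays where it is left and does not fall. The hinge line runs along the tray's y at its far rim. The hood is a grey frame with a clear window, 10 mm thick, 270 mm wide, reaching 194 mm from the hinge
- hood_edge (a point): middle of the hood's free edge, on its outer face (the upper face when shut), 194 mm from the hinge line, 10 mm from the underside; 95 mm above the bench when shut. A tab 90 mm wide, 8 mm thick sticks out 18 mm beyond it. Axes: x from the edge to the hinge, y along the edge, z out of the outer face
- hood_hinge (a point): middle of the hood's hinge line, at the level of its underside, 85 mm above the bench and 94 mm behind the tray's centre
- cap_a (a joint): how far the push-on cap of vial a is pressed on, m: 0 = 9 mm proud, 0.009 = fully home. It slides stiffly (about 6 N) and stays where it is left
- cap_a_top (a point): centre of the flat top of cap a, 29 mm across, 14 mm high; 80 mm above the bench when fully home (just under the tray's rim), up to 89 mm when proud
- cap_b (a joint): how far the push-on cap of vial b is pressed on, m: 0 = 9 mm proud, 0.009 = fully home. It slides stiffly (about 6 N) and stays where it is left
- cap_b_top (a point): centre of the flat top of cap b, 29 mm across, 14 mm high; 80 mm above the bench when fully home (just under the tray's rim), up to 89 mm when proud
- cap_c (a joint): how far the push-on cap of vial c is pressed on, m: 0 = 9 mm proud, 0.009 = fully home. It slides stiffly (about 6 N) and stays where it is left
- cap_c_top (a point): centre of the flat top of cap c, 29 mm across, 14 mm high; 80 mm above the bench when fully home (just under the tray's rim), up to 89 mm when proud
- cap_d (a joint): how far the push-on cap of vial d is pressed on, m: 0 = 9 mm proud, 0.009 = fully home. It slides stiffly (about 6 N) and stays where it is left
- cap_d_top (a point): centre of the flat top of cap d, 29 mm across, 14 mm high; 80 mm above the bench when fully home (just under the tray's rim), up to 89 mm when proud
- stand: round stand of the status screen, fixed to the bench: foot 124 mm across, 12 mm thick, with a post; origin under its centre, on the swivel axis. z up
- screen_swivel (a joint): swivel of the screen about the upright post axis, rad: grows anticlockwise seen from above, -1.3 to 1.3; at 0 it faces along the stand's own -x. Stiff, stays where it is left
- screen_tilt (a joint): tilt of the screen, rad: 0 = upright, grows as its top leans back away from its viewer, 1.0 at most. The tilt axis runs along the screen's lower edge, 85 mm above the bench, crossing the post axis. Stiff, stays where it is left
- screen_top (a point): middle of the screen's top edge, 110 mm from the tilt axis, midway in its thickness. The screen is a grey panel 160 mm wide, 112 mm high, 14 mm thick. Axes: y along its width, z up along the panel, its lit face looks along -x of this frame
- spare_vial: loose capped amber vial, 29 mm across, 50 mm tall, standing on the bench near the screen stand; origin under its foot. Bystander
- clip: small red plastic clip, 36 x 22 x 12 mm, lying on the bench behind the screen stand; origin under its middle. Bystander
- wrench: small steel spanner, 130 mm long, lying on the bench to one side of the screen stand. Bystander
- pen: blue marker pen, 135 mm long, 11 mm thick, lying on the bench to one side of the screen stand; origin under its middle. Bystander
There are look-alikes about, which are no part of the job. Leave any brown or purple look-alike of the stand alone.

How it is judged:
On the way, in this order (a step that is already met when the one before it is completed fails the run):
1. with the hood still open, all four caps are pressed fully home (value of joint each of cap_a, cap_b, cap_c, cap_d above 0.0075 m and value of joint hood above 0.8 rad), for 0.2 s.
2. the hood is pressed down fully home on the rim (value of joint hood below 0.02 rad), for 0.2 s.
3. the screen faces the same way as the tray's front and leans back about 30 degrees (angle between the y axis of screen_top and the y axis of tray, either way round below 0.17 rad and value of joint screen_tilt between 0.35 and 0.7 rad), for 0.2 s.
At the end, for the whole second after the job is handed in: all four caps are fully home (within 1.5 mm), the hood is fully shut (within 0.02 rad, under 4 mm at its front edge), the screen's width is parallel to the tray's width within 0.17 rad (10 degrees) and it leans back between 0.35 and 0.70 rad (20 to 40 degrees) (all of step 3 and value of joint each of cap_a, cap_b, cap_c, cap_d above 0.0075 m and value of joint hood below 0.02 rad); the robot touches nothing.
It fails at once if the spare vial, clip, spanner or pen is shifted by more than 40 mm, or the spare vial is knocked over (distance of any of spare_vial, clip, wrench, pen from where it was at the start of the episode above 0.04 m or angle between spare_vial's own z axis and vertical above 0.7 rad).
It also fails if it takes over 67 s, if anything falls off the work surface, if the arm or the gripper's body presses on something with over 40 N, if the wrist force passes 120 N, or if a joint passes its speed limit or range.

ROBOT

A 6-joint arm with a two-finger parallel gripper is mounted at the origin on the work surface. World frame = base frame: x ahead of the robot, y to its left, z up, the work surface at z = 0. Lengths are in m, angles in rad, forces in N, time in s.
With the tool pointing down it reaches from about 0.3 to 0.875 m from the base axis. Payload 6.4 kg.
Tool frame: the origin (TCP) lies midway between the tips of the shut fingers; the grasp point (between the pads) lies 19 mm behind it; z points along the fingers, y is the line along which they close (so a half turn about z gives the same grasp; the last joint's range is limited). The gripper opens to 88 mm and grips with 3 to 60 N. Pads are 18 mm wide; open, the fingers measure 123 mm over their backs; the gripper's body (75 mm by 187 mm) begins 45 mm behind the grasp point.
Start: joints at [-1.493, 0.181, 1.607, -0, 1.354, -0.206], TCP at [0.161, -0.552, 0.239] pointing down, gripper open.
Joint ranges: [-2.99, 2.99], [-0.89, 2.07], [0.3, 2.58], [-1.14, 4.28], [0, 2.63], [-3.12, 3.12]. Speed limits (rad/s): [2.57, 2.57, 3.01, 3.14, 3.14, 3.14].

INTERFACE

Orientations are given as [roll, pitch, yaw] about the fixed x, y, z axes, in that order (R = Rz(yaw) Ry(pitch) Rx(roll)).
In Python, from rig import sensors, viewer, hand_in gives the robot as it stands. The module is installed in compiled form; this text tells all that it offers.
- The arm moves only by the tool apply_moves, never from a script. Its argument "plan" is a list of rows, each a list of 2 entries, a list of its own where there are three numbers: the shift along the tool's x, y, z as a fraction of full scale, then the turn, a rotation vector about the tool's x, y, z as a fraction of full scale. A call has 1 to 10 rows; each row is the pose to reach, as a shift and turn from the pose commanded when the call began, along the tool's axes at that moment, turning the shorter way round; what a row does not reach only later rows make up. Full scale, the value 1, is 15 cm for a shift and 2 pi rad for a turn. A row lasts 1/8 s, in which the tool goes at most 62.5 mm and 10.7 degrees, less where a joint would pass 70% of its speed; a pose out of reach is approached as far as the arm can. A call with a number of a shift or a turn outside -1 to 1 is refused whole. A call with a gripper value outside its range is refused whole. "gripper" is the opening, from 0 (shut) to 1 (fully open), set as the call begins (left out, the last holds). The fingers move at their own pace and stop on an object; "grip_force" is the grip in N (left out, the last holds). Time passes only in rows, so rows that repeat a pose let the fingers close. It gives the time, the measured TCP pose, the force, the opening and the grip force at its end, in the units of the state.
- sensors.get_obs(): the state, without advancing time (a new reading comes with each control period).
- viewer.grab_frame(name): name is "scene" or "top" or "wrist"; returns a dict with "image" (480x640x3 uint8, red, green, blue), "vfov" (degrees; the focal length in pixels is half the picture's height over the tangent of half this angle, whatever the lens; pixels are square), "cx", "cy" (the principal point, pixels), "rvec" (rotation vector, rad) and "tvec" (3), from world to camera coordinates, as OpenCV has them; the wrist camera has in their place "T_tool_cam" (4x4, takes a point from camera to tool coordinates, whose origin is the TCP and whose axes are the flange's). Camera axes: x right, y down, z forward; pixel columns grow to the right and rows downward; lengths in m; the calibration is good to about 2 mm. A picture is of the moment at which its call begins: read the wrist's pose just before it. There is no depth.
- hand_in(): hands the job in; it is judged then, once.
The state is a dict: "t": time; "qpos": joint angles; "qd": joint speeds; "tau": joint torques, N m; "position": TCP position; "orientation": TCP orientation; "contact_force": force on the tool from outside, world axes, zero at the start; "moment": the same for the moment, N m; "gripper_width": finger opening in m; "finger_force": force on a finger pad.
Only numpy, scipy, OpenCV 4.12 (cv2) and the standard library are available. Lean on these libraries where they do the work, as an engineer would, in place of code of your own. Each camera call takes 0.05 s, during which the arm holds its last target. There are 200 camera calls.

## Working session

There is one attempt and no reset: what is moved stays moved. The work goes in short steps, Python scripts to look and compute and a tool call to move; the robot and the scene stay as the last step left them, time stands still between calls to the robot, and variables do not carry over. Pictures are saved under pics/ and viewed, at most 10 in all, crops included, and the job is handed in when it is done.

Besides the shell and the picture viewer there is one more tool, called after "Call:" by a JSON object that holds its "api" and its "payload". apply_moves: Moves the arm, as the interface text tells. Shift numbers are shares of 15 cm and turn numbers shares of 2 pi rad, none past 1 either way. Its arguments: {"type":"object","properties":{"plan":{"type":"array","items":{"type":"array"}},"gripper":{"type":"number"},"grip_force":{"type":"number"}},"required":["plan"]}

```bash
mkdir -p pics; cat > h.py <<'E'
import numpy as np, cv2
from rig import sensors, viewer, hand_in
from scipy.spatial.transform import Rotation as R
def grab(n,f):
    o=sensors.get_obs(); d=viewer.grab_frame(n); cv2.imwrite(f'pics/{f}.png',d['image'][...,::-1])
    d['obs']=o; np.save(f'pics/{f}.npy',d,allow_pickle=True); return d
def load(f): return np.load(f'pics/{f}.npy',allow_pickle=True).item()
def cam(d):
    f=240/np.tan(np.radians(d['vfov'])/2)
    K=np.array([[f,0,d['cx']],[0,f,d['cy']],[0,0,1]])
    if 'rvec' in d:
        Rm=cv2.Rodrigues(np.array(d['rvec'],float))[0]; return K,Rm,np.array(d['tvec'],float).ravel()
    o=d['obs']; T=np.eye(4); T[:3,:3]=R.from_euler('xyz',o['orientation']).as_matrix(); T[:3,3]=o['position']
    T=np.linalg.inv(T@d['T_tool_cam']); return K,T[:3,:3],T[:3,3]
def toplane(d,uv,z):
    K,Rm,t=cam(d); c=-Rm.T@t; r=Rm.T@np.linalg.inv(K)@[uv[0],uv[1],1]
    return c+r*(z-c[2])/r[2]
def proj(d,P):
    K,Rm,t=cam(d); q=K@(Rm@np.array(P,float)+t); return q[:2]/q[2]
def togo(P,rpy=None):
    """shift & turn (fractions) from present pose to TCP P, orientation rpy"""
    o=sensors.get_obs(); Rt=R.from_euler('xyz',o['orientation'])
    s=Rt.inv().apply(np.array(P)-o['position'])/.15
    w=(Rt.inv()*R.from_euler('xyz',rpy)).as_rotvec()/(2*np.pi) if rpy is not None else 0*s
    print('shift',s.round(3),'turn',w.round(4))
E
python3 - <<'E'
from h import *
a=grab('scene','s0');b=grab('top','t0')
print(sensors.get_obs())
for d in(a,b):
    K,Rm,t=cam(d);print(d['vfov'],d['cx'],d['cy'],-Rm.T@t, Rm[2])
E
```

```text
{'t': 0.1, 'qpos': array([-1.49329533e+00,  1.81462668e-01,  1.60787072e+00, -1.17651926e-05,
        1.35383306e+00, -2.06282581e-01]), 'qd': array([ 0.00045163, -0.0016455 , -0.00281024, -0.00150631,  0.00056691,
       -0.00112497]), 'tau': array([ 4.31868366e-04, -4.34819520e+01, -3.42696655e+01,  7.03104492e-02,
        3.40545445e-02, -3.46716320e-05]), 'position': array([ 0.16097939, -0.55150937,  0.23792056]), 'orientation': array([-3.14004988e+00, -3.11105391e-04,  2.83785884e-01]), 'contact_force': array([-0.11233075, -1.22435073,  0.78212145]), 'moment': array([-0.02365199, -0.07119442,  0.07402942]), 'finger_force': 0.0, 'gripper_width': 0.0877854079523184}
53.404868698677916 327.3778651164038 233.48766437445997 [0.67096523 0.5133351  0.84253666] [-0.17139844 -0.55245487 -0.81573046]
54.92014204251516 312.14058431555725 242.313722876039 [0.42426244 0.01646898 1.16719163] [ 0.09845508 -0.01526378 -0.99502443]
```

View pics/s0.png

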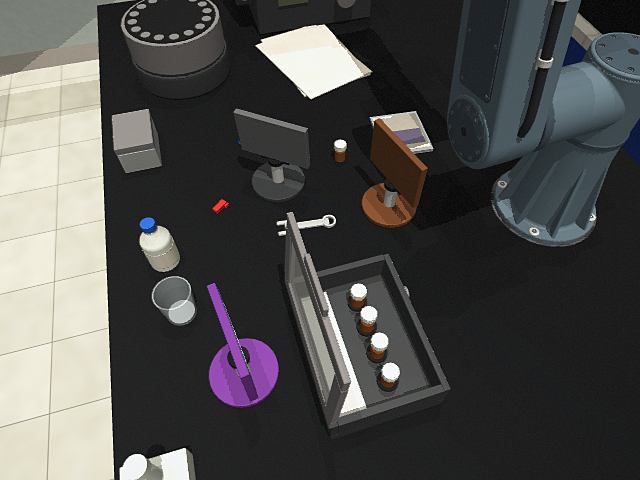

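View pics/t0.png

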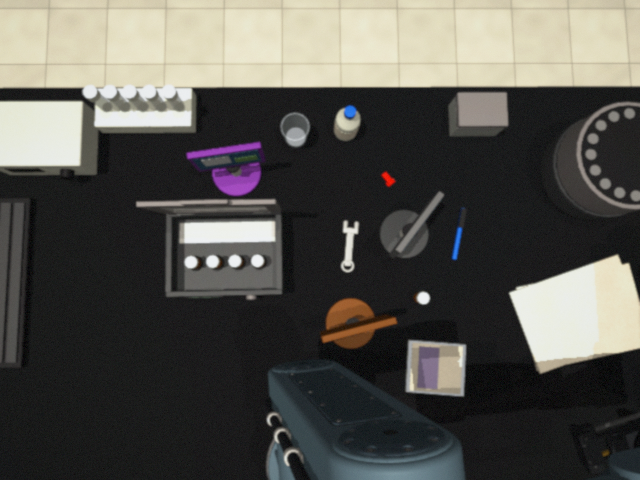

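Candidates for the screen: grey at top-view (404,233), brown (350,323) and purple (237,175). The grey one fits the description. The tray is at top (225,255), its hood is upright on the far side, and its four caps lie along top row 262. Next I'll check with enlarged crops.

```bash
python3 - <<'E'
from h import *
a=load('s0');b=load('t0')
A=cv2.resize(b['image'][180:310,130:300,::-1],None,fx=4,fy=4,interpolation=cv2.INTER_CUBIC)
B=cv2.resize(b['image'][160:320,330:490,::-1],None,fx=3.25,fy=3.25,interpolation=cv2.INTER_CUBIC)
cv2.imwrite('pics/c1.png',A);cv2.imwrite('pics/c2.png',B)
def caps(d,box):
    x0,y0,x1,y1=box;im=d['image'][y0:y1,x0:x1].astype(int)
    m=((im.min(2)>170)).astype(np.uint8)
    n,l,s,c=cv2.connectedComponentsWithStats(m)
    return [(c[i]+[x0,y0],s[i]) for i in range(1,n) if s[i][4]>20]
for d,box in((a,(340,275,410,395)),(b,(180,248,275,275))):
    for c,s in caps(d,box):print(c.round(1),s)
E
```

```text
[358.4 290.1] [ 11   9  16  14 176]
[368.6 313.1] [ 21  31  16  16 190]
[349.6 371.1] [  0  59  22  61 385]
[379.4 340.2] [ 31  58  17  16 213]
[390.5 370.9] [ 42  88  18  18 237]
[212.  261.1] [ 26   7  13  13 121]
[234.3 260.6] [ 49   7  12  12 118]
[256.9 260.4] [ 71   7  13  12 119]
[190.4 261.7] [  5   8  12  12 120]
```

View pics/c1.png

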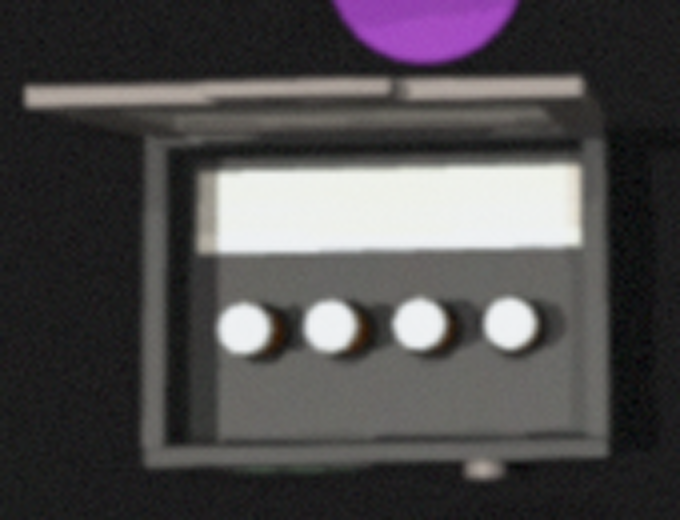

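View pics/c2.png

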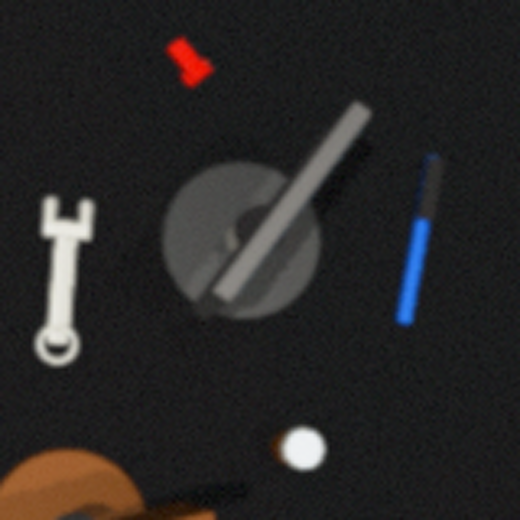

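```bash
python3 - <<'E'
from h import *
a=load('s0');b=load('t0')
c1=lambda u,v,z:toplane(b,((u+.5)/4-.5+130,(v+.5)/4-.5+180),z)
c2=lambda u,v,z:toplane(b,((u+.5)/3.25-.5+330,(v+.5)/3.25-.5+160),z)
FL,FR=c1(146,466,.084),c1(609,455,.084); BL,BR=c1(147,140,.084),c1(605,132,.084)
print('front L,R',FL,FR,np.hypot(*(FL-FR)[:2])); print('back',BL,BR)
yaw=np.arctan2(*((FL-FR)[[1,0]]))-np.pi/2; print('tray yaw',yaw)   # y axis dir
ty=(FL-FR)/np.linalg.norm(FL-FR); ty[2]=0; tx=np.array([ty[1],-ty[0],0])
C=(FL+FR)/2+.1*tx;print('centre',C,tx,ty)
HL,HR=c1(25,90,.279),c1(584,82,.279);print('hood top',HL,HR,np.hypot(*(HL-HR)[:2]))
print('screen', c2(218,297,.195),c2(365,105,.195),'foot',c2(242,240,.012))
print('vial',c2(305,449,.05),'brown',c2(216,515,.2))
# caps by triangulation
ua=[(358.4,290.1),(368.6,313.1),(379.4,340.2),(390.5,370.9)];ub=[(256.9,260.4),(234.3,260.6),(212,261.1),(190.4,261.7)]
Pm=lambda d:(lambda K,Rm,t:K@np.c_[Rm,t])(*cam(d))
X=cv2.triangulatePoints(Pm(a),Pm(b),np.array(ua).T,np.array(ub).T);X=(X[:3]/X[3]).T
for i,x in enumerate(X):
    q=toplane(b,ub[i],.085);print(x.round(4),'local',((q-C)@tx).round(4),((q-C)@ty).round(4))
E
```

```text
front L,R [0.40850934 0.33970814 0.084     ] [0.41243915 0.07141573 0.084     ] 0.2683211864972696
back [0.59965835 0.3433647  0.084     ] [0.60269215 0.07333306 0.084     ]
tray yaw 0.014646454946004361
centre [0.51046352 0.20702653 0.084     ] [0.99989274 0.01464593 0.        ] [-0.01464593  0.99989274  0.        ]
hood top [0.59296947 0.34392562 0.279     ] [0.59526573 0.07326216 0.279     ] 0.27067320381913906
screen [ 0.50057158 -0.17739987  0.195     ] [ 0.62706025 -0.27823206  0.195     ] foot [ 0.5592198  -0.23379388  0.012     ]
vial [ 0.39837842 -0.26798519  0.05      ] brown [ 0.36050852 -0.17135907  0.2       ]
[0.491  0.1304 0.0745] local -0.0219 -0.0771
[0.4904 0.1825 0.0826] local -0.0211 -0.0243
[0.4896 0.2348 0.0821] local -0.0211 0.0277
[0.4889 0.2872 0.0745] local -0.0214 0.078
```

Seen in the crops: tray front edge at crop-1 row ~460. The middle two caps stand about 8 mm higher than the outer two. In crop 2 the grey screen's top edge runs (218,297)–(365,105), so it has to turn about 50° clockwise. First I'll move over the caps.

Call:
{"api": "apply_moves", "payload": {"plan": [[[0.955,-0.416,-0.4],[0,0,0.043]],[[0.955,-0.416,-0.4],[0,0,0.043]],[[0.955,-0.416,-0.4],[0,0,0.043]],[[0.955,-0.416,-0.4],[0,0,0.043]],[[0.955,-0.416,-0.4],[0,0,0.043]]], "gripper": 0, "grip_force": 40}}

```text
t: 0.72
position: [0.2807, -0.452, 0.2981]
orientation: [-3.141, 0.001, 0.014]
contact_force: [1.4, -0.6, -0.3]
gripper_width: 0.0399
finger_force: 0.0
```

Call:
{"api": "apply_moves", "payload": {"plan": [[[0.4,-1,0],[0,0,0]],[[0.4,-1,0],[0,0,0]],[[0.4,-1,0],[0,0,0]],[[0.4,-1,0],[0,0,0]]]}}

```text
t: 1.23
position: [0.3388, -0.3002, 0.298]
orientation: [-3.141, 0.001, 0.015]
contact_force: [-0.5, -0.9, 0.1]
gripper_width: 0.0012
finger_force: 0.0
```

Call:
{"api": "apply_moves", "payload": {"plan": [[[0.4,-1,0],[0,0,0]],[[0.4,-1,0],[0,0,0]],[[0.4,-1,0],[0,0,0]],[[0.4,-1,0],[0,0,0]]]}}

```text
t: 1.72
position: [0.3972, -0.1503, 0.2983]
orientation: [-3.141, 0.001, 0.015]
contact_force: [-0.2, -1.6, 1.1]
gripper_width: 0.0005
finger_force: 0.0
```

Call:
{"api": "apply_moves", "payload": {"plan": [[[0.3,-1,0],[0,0,0]],[[0.3,-1,0],[0,0,0]],[[0.3,-1,0],[0,0,0]],[[0.3,-1,0],[0,0,0]]]}}

```text
t: 2.22
position: [0.4404, -0.0004, 0.2982]
orientation: [3.141, 0.001, 0.015]
contact_force: [0.5, -0.8, 0.1]
gripper_width: 0.0001
finger_force: 0.0
```

Call:
{"api": "apply_moves", "payload": {"plan": [[[0.2,-0.9,0.3],[0,0,0]],[[0.2,-0.9,0.3],[0,0,0]],[[0.2,-0.9,0.3],[0,0,0]],[[0.2,-0.9,0.3],[0,0,0]],[[0.2,-0.9,0.3],[0,0,0]],[[0.2,-0.9,0.3],[0,0,0]]]}}

```text
t: 2.98
position: [0.4686, 0.1339, 0.2542]
orientation: [3.141, -0.001, 0.011]
contact_force: [-0.5, -0.0, 0.7]
gripper_width: 0.0006
finger_force: 0.0
```

```bash
python3 - <<'E'
from h import *
grab('wrist','w1'); o=sensors.get_obs();print(o['t'],o['gripper_width'],o['contact_force'])
togo((.4902,.1825,.16),(np.pi,0,.0146))
E
```

```text
3.025 0.00048172643596921334 [-0.48283211 -0.30373974 -0.68189533]
shift [ 0.148 -0.321  0.628] turn [ 0.     -0.0001 -0.0005]
```

View pics/w1.png

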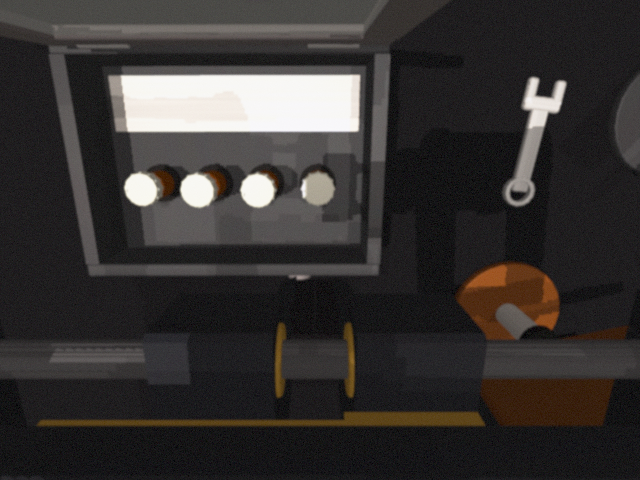

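The wrist view shows the caps at (141,188), (199,188), (259,188) and (317,185), clear of the hood. I'll check the camera offset and the cap positions from this view.

```bash
python3 - <<'E'
from h import *
d=load('w1');print(np.round(d['T_tool_cam'],3))
for u,z in(((141,188),.08),((199,188),.089),((259,188),.089),((317,185),.08)):print(toplane(d,u,z))
E
```

```text
[[ 0.001 -0.964 -0.268  0.068]
 [ 1.     0.001 -0.    -0.001]
 [ 0.    -0.268  0.964 -0.147]
 [ 0.     0.     0.     1.   ]]
[0.48987101 0.28793436 0.08      ]
[0.49178916 0.23388406 0.089     ]
[0.49243385 0.18238535 0.089     ]
[0.49446127 0.13256042 0.08      ]
```

Call:
{"api": "apply_moves", "payload": {"plan": [[[0.15,-0.32,0.6],[0,0,0]],[[0.15,-0.32,0.6],[0,0,0]],[[0.15,-0.32,0.6],[0,0,0]],[[0.15,-0.32,0.6],[0,0,0]]]}}

```text
t: 3.52
position: [0.4906, 0.1833, 0.1651]
orientation: [3.141, -0.002, 0.013]
contact_force: [-0.2, -0.4, -0.0]
gripper_width: 0.0005
finger_force: 0.0
```

Call:
{"api": "apply_moves", "payload": {"plan": [[[-0.02,0,0.22],[0,0,0]],[[-0.02,0,0.42],[0,0,0]],[[-0.02,0,0.47],[0,0,0]],[[-0.02,0,0.5],[0,0,0]],[[-0.02,0,0.53],[0,0,0]],[[-0.02,0,0.555],[0,0,0]],[[-0.02,0,0.57],[0,0,0]],[[-0.02,0,0.573],[0,0,0]],[[-0.02,0,0.573],[0,0,0]]]}}

```text
t: 4.65
position: [0.4884, 0.1837, 0.0803]
orientation: [3.141, -0.003, 0.014]
contact_force: [-3.9, -2.5, 12.7]
gripper_width: 0.0003
finger_force: 6.1
```

Cap home (12.7 N at z 80.3 mm). Next the cap at y≈0.235.

Call:
{"api": "apply_moves", "payload": {"plan": [[[0,0,-0.2],[0,0,0]],[[0,-0.345,-0.2],[0,0,0]],[[0,-0.345,-0.1],[0,0,0]],[[0,-0.345,-0.06],[0,0,0]],[[0,-0.345,-0.04],[0,0,0]],[[0,-0.345,-0.02],[0,0,0]],[[0,-0.345,-0.005],[0,0,0]],[[0,-0.345,0],[0,0,0]],[[0,-0.345,0],[0,0,0]]]}}

```text
t: 5.78
position: [0.4862, 0.2354, 0.0802]
orientation: [-3.141, 0.001, 0.013]
contact_force: [-11.4, 1.3, 24.3]
gripper_width: 0.0004
finger_force: 12.2
```

Call:
{"api": "apply_moves", "payload": {"plan": [[[0,0,-0.2],[0,0,0]],[[0,-0.35,-0.2],[0,0,0]],[[0,-0.35,-0.1],[0,0,0]],[[0,-0.35,-0.04],[0,0,0]],[[0,-0.35,-0.02],[0,0,0]],[[0,-0.35,-0.005],[0,0,0]],[[0,-0.35,0],[0,0,0]],[[0,-0.35,0],[0,0,0]]]}}

```text
t: 6.78
position: [0.4845, 0.2866, 0.0802]
orientation: [3.14, 0.004, 0.013]
contact_force: [-14.6, -5.2, 30.3]
gripper_width: 0.0007
finger_force: 14.9
```

Call:
{"api": "apply_moves", "payload": {"plan": [[[0,0,-0.2],[0,0,0]],[[0,0,-0.2],[0,0,0]],[[0,0,-0.2],[0,0,0]]]}}

```text
t: 7.15
position: [0.4851, 0.2871, 0.1067]
orientation: [3.141, 0.001, 0.013]
contact_force: [0.1, 0.4, -0.5]
gripper_width: 0.0007
finger_force: 0.0
```

Call:
{"api": "apply_moves", "payload": {"plan": [[[0,0.5,-0.1],[0,0,0]],[[0,1,-0.1],[0,0,0]],[[0,1,0],[0,0,0]],[[0.02,1,0.1],[0,0,0]],[[0.02,1,0.15],[0,0,0]],[[0.02,1,0.175],[0,0,0]],[[0.02,1,0.183],[0,0,0]],[[0.02,1,0.183],[0,0,0]]]}}

```text
t: 8.15
position: [0.4906, 0.1392, 0.0804]
orientation: [-3.142, -0.0, 0.015]
contact_force: [0.2, -0.0, 0.1]
gripper_width: 0.0005
finger_force: 0.0
```

Call:
{"api": "apply_moves", "payload": {"plan": [[[0,0,-0.4],[0,0,0]],[[0,0,-0.8],[0,0,0]],[[-0.2,0,-1],[0,0,0]],[[-0.2,0,-1],[0,0,0]]]}}

```text
t: 8.65
position: [0.4612, 0.1387, 0.2332]
orientation: [-3.141, -0.006, 0.015]
contact_force: [-0.4, 0.3, 0.1]
gripper_width: 0.0005
finger_force: 0.0
```

```bash
python3 - <<'E'
from h import *
d=grab('wrist','w2');s=grab('scene','s1');o=sensors.get_obs();print(o['t'],o['position'],o['orientation'])
A=cv2.resize(s['image'][190:440,240:470,::-1],None,fx=2.3,fy=2.3)
B=cv2.resize(d['image'][...,::-1],None,fx=.4,fy=.4)
c=np.zeros((max(A.shape[0],B.shape[0]),A.shape[1]+B.shape[1],3),np.uint8);c[:A.shape[0],:A.shape[1]]=A;c[:B.shape[0],A.shape[1]:]=B
cv2.imwrite('pics/c3.png',c);print(c.shape)
E
```

```text
8.75 [0.46061659 0.13824236 0.2301351 ] [-3.14153436e+00 -8.75677268e-04  1.45587659e-02]
(575, 785, 3)
```

View pics/c3.png

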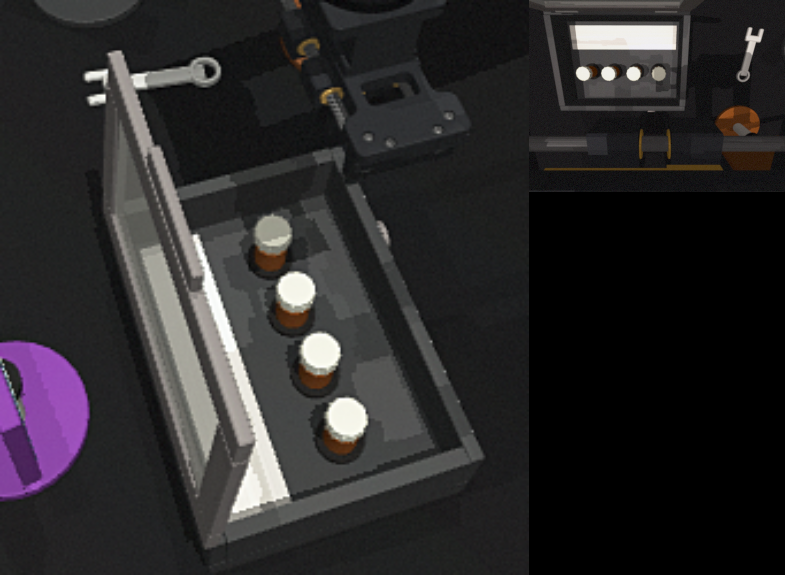

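All four caps now sit at one level (crop: tops at (273,230), (296,290), (320,352), (346,418)), and the hood is still open. Next the finger goes over and behind the hood.

Call:
{"api": "apply_moves", "payload": {"plan": [[[0,-0.2,-0.35],[0,0,0]],[[0,-0.46,-0.7],[0,0,0]],[[0.2,-0.46,-0.72],[0,0,0]],[[0.6,-0.46,-0.72],[0,0,0]],[[0.95,-0.46,-0.72],[0,0,0]],[[0.95,-0.46,-0.72],[0,0,0]]]}}

```text
t: 9.5
position: [0.6044, 0.208, 0.3325]
orientation: [3.14, 0.007, 0.012]
contact_force: [-0.8, 0.8, 0.3]
gripper_width: -0.0001
finger_force: 0.0
```

Call:
{"api": "apply_moves", "payload": {"plan": [[[0.28,0,0],[0,0,0]],[[0.28,0,0],[0,0,0]],[[0.28,0,0.2],[0,0,0]],[[0.28,0,0.5],[0,0,0]],[[0.28,0,0.5],[0,0,0]],[[0.28,0,0.5],[0,0,0]]]}}

```text
t: 10.25
position: [0.6441, 0.2096, 0.265]
orientation: [-3.141, -0.001, 0.014]
contact_force: [-0.4, -0.9, 1.1]
gripper_width: 0.0003
finger_force: 0.0
```

Call:
{"api": "apply_moves", "payload": {"plan": [[[-0.15,0,0.03],[0,0,0]],[[-0.3,0,0.04],[0,0,0]],[[-0.435,0,0.055],[0,0,0]],[[-0.58,0,0.1],[0,0,0]],[[-0.72,0,0.156],[0,0,0]],[[-0.86,0,0.24],[0,0,0]],[[-0.975,0,0.33],[0,0,0]],[[-0.975,0,0.33],[0,0,0]]]}}

```text
t: 11.25
position: [0.4982, 0.2076, 0.216]
orientation: [-3.141, -0.003, 0.014]
contact_force: [0.1, -0.3, -0.7]
gripper_width: 0.0003
finger_force: 0.0
```

```bash
python3 - <<'E'
from h import *
s=grab('scene','s2');o=sensors.get_obs();print(o['t'],o['position'],o['contact_force'])
cv2.imwrite('pics/c4.png',cv2.resize(s['image'][170:460,200:500,::-1],None,fx=1.6,fy=1.6))
E
```

```text
11.3 [0.49878309 0.20758984 0.21608525] [ 0.40455227  0.63989624 -0.22783718]
```

View pics/c4.png

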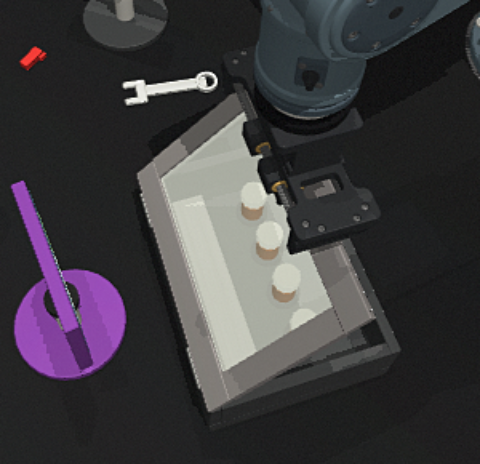

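The hood follows the finger and is about half shut. I'll continue down.

Call:
{"api": "apply_moves", "payload": {"plan": [[[-0.12,0,0.12],[0,0,0]],[[-0.22,0,0.23],[0,0,0]],[[-0.32,0,0.35],[0,0,0]],[[-0.38,0,0.48],[0,0,0]],[[-0.42,0,0.6],[0,0,0]],[[-0.44,0,0.7],[0,0,0]],[[-0.44,0,0.76],[0,0,0]],[[-0.44,0,0.79],[0,0,0]],[[-0.44,0,0.81],[0,0,0]],[[-0.44,0,0.81],[0,0,0]]]}}

```text
t: 12.55
position: [0.4323, 0.2066, 0.0952]
orientation: [3.141, 0.0, 0.014]
contact_force: [-12.3, -2.6, 29.4]
gripper_width: 0.0003
finger_force: 14.7
```

Call:
{"api": "apply_moves", "payload": {"plan": [[[-0.06,0,0],[0,0,0]],[[-0.06,0,0.01],[0,0,0]],[[-0.06,0,0.01],[0,0,0]],[[-0.06,0,0.01],[0,0,0]]]}}

```text
t: 13.05
position: [0.4267, 0.2068, 0.0951]
orientation: [-3.141, -0.007, 0.014]
contact_force: [-3.3, -2.5, 29.7]
gripper_width: 0.0005
finger_force: 14.5
```

Call:
{"api": "apply_moves", "payload": {"plan": [[[0,0,-0.5],[0,0,0]],[[0,0,-1],[0,0,0]],[[0,0,-1],[0,0,0]],[[0,0,-1],[0,0,0]]]}}

```text
t: 13.55
position: [0.424, 0.2065, 0.2428]
orientation: [-3.141, -0.004, 0.014]
contact_force: [0.6, 0.2, -1.7]
gripper_width: 0.0007
finger_force: 0.0
```

Call:
{"api": "apply_moves", "payload": {"plan": [[[0,0.4,-0.3],[0,0,0]],[[0,0.8,-0.6],[0,0,0]],[[0.1,1,-0.7],[0,0,0]],[[0.1,1,-0.7],[0,0,0]]], "gripper": 0.6}}

```text
t: 14.05
position: [0.441, 0.0536, 0.3459]
orientation: [3.141, -0.001, 0.008]
contact_force: [0.9, -0.6, -0.7]
gripper_width: 0.0385
finger_force: 0.0
```

```bash
python3 - <<'E'
from h import *
s=grab('top','t3');o=sensors.get_obs();print(o['t'],o['position'],o['contact_force'],o['qpos'])
cv2.imwrite('pics/c5.png',cv2.resize(s['image'][140:320,140:480,::-1],None,fx=2.3,fy=2.3))
E
```

```text
14.1 [0.43996847 0.05526149 0.34443365] [0.01842391 0.66145145 0.2952742 ] [-1.44083477e-01 -1.97824686e-01  1.77182211e+00  1.98876820e-04
  1.56960652e+00  1.41674312e+00]
```

View pics/c5.png

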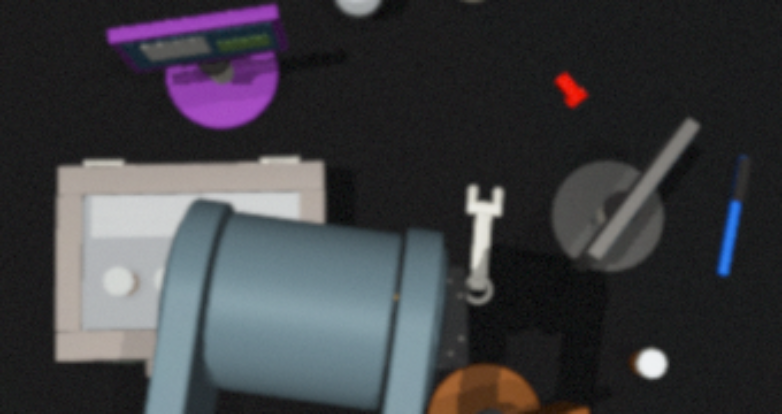

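Hood shut: the frame is flat over the tray at (190,260) in the crop. Screen, spanner, pen and vial are undisturbed. Moving above the screen, aligned for a pinch on its top edge.

Call:
{"api": "apply_moves", "payload": {"plan": [[[0.4,0.5,0],[0,0,0]],[[0.83,0.95,0.2],[0,0,0]],[[0.83,0.95,0.2],[0,0,0]],[[0.83,0.95,0.2],[0,0,0]],[[0.83,0.95,0.2],[0,0,0]]], "gripper": 0.8}}

```text
t: 14.72
position: [0.5655, -0.0827, 0.3132]
orientation: [-3.139, 0.004, 0.014]
contact_force: [-0.0, 1.5, 0.5]
gripper_width: 0.0709
finger_force: 0.0
```

Call:
{"api": "apply_moves", "payload": {"plan": [[[0,0.4,0],[0,0,0.03]],[[0,0.8,0],[0,0,0.06]],[[0,0.95,0],[0,0,0.09]],[[0,0.95,0],[0,0,0.11]],[[0,0.95,0],[0,0,0.11]],[[0,0.95,0],[0,0,0.11]],[[0,0.95,0],[0,0,0.11]]]}}

```text
t: 15.6
position: [0.5684, -0.2258, 0.3161]
orientation: [-3.141, -0.0, -0.675]
contact_force: [0.5, -0.7, -0.9]
gripper_width: 0.0704
finger_force: 0.0
```

```bash
python3 - <<'E'
from h import *
o=sensors.get_obs();print(o['t'],o['position'],o['orientation'],o['qpos'].round(2),o['gripper_width'])
d=grab('wrist','w4');togo((.5638,-.2278,.17),(np.pi,0,-.672))
E
```

```text
15.6 [ 0.56837589 -0.22577207  0.31613381] [-3.14147016e+00 -3.83358640e-04 -6.74826735e-01] [-0.57  0.21  1.42  0.    1.51  1.67] 0.07036595747189842
shift [-0.017  0.028  0.974] turn [-0.     -0.     -0.0005]
```

View pics/w4.png

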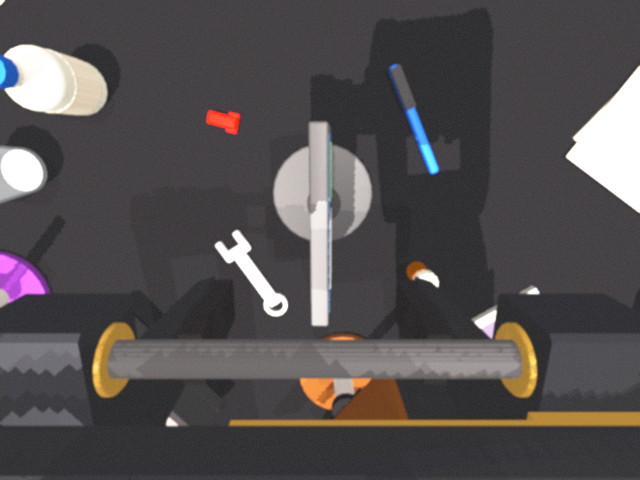

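Wrist view: the panel runs straight up the image at column ~320, centred between the fingers. The lit face is on the pen side, as expected. Next I'll descend and grip.

Call:
{"api": "apply_moves", "payload": {"plan": [[[-0.02,0.03,0.3],[0,0,0]],[[-0.02,0.03,0.6],[0,0,0]],[[-0.02,0.03,0.85],[0,0,0]],[[-0.02,0.03,0.96],[0,0,0]],[[-0.02,0.03,0.96],[0,0,0]]]}}

```text
t: 16.27
position: [0.5628, -0.2281, 0.1711]
orientation: [3.141, 0.002, -0.677]
contact_force: [0.2, 0.4, 0.2]
gripper_width: 0.0704
finger_force: 0.0
```

Call:
{"api": "apply_moves", "payload": {"plan": [[[0,0,0],[0,0,0]],[[0,0,0],[0,0,0]],[[0,0,0],[0,0,0]],[[0,0,0],[0,0,0]],[[0,0,0],[0,0,0]],[[0,0,0],[0,0,0]],[[0,0,0],[0,0,0]]], "gripper": 0, "grip_force": 25}}

```text
t: 17.15
position: [0.5632, -0.2285, 0.1719]
orientation: [3.141, -0.0, -0.677]
contact_force: [-0.5, 1.4, 1.2]
gripper_width: 0.0141
finger_force: 24.6
```

Gripped at 14 mm. Now the swivel, 0.88 rad clockwise.

Call:
{"api": "apply_moves", "payload": {"plan": [[[0,0,0],[0,0,0.02]],[[0.01,0,0],[0,0,0.04]],[[0.01,0.01,0],[0,0,0.06]],[[0.02,0.01,0],[0,0,0.08]],[[0.03,0.01,0],[0,0,0.1]],[[0.03,0.02,0],[0,0,0.12]],[[0.04,0.02,0],[0,0,0.14]],[[0.04,0.02,0],[0,0,0.14]],[[0.04,0.02,0],[0,0,0.14]]]}}

```text
t: 18.27
position: [0.5652, -0.2329, 0.1719]
orientation: [3.139, 0.003, -1.557]
contact_force: [-3.3, 4.7, 5.4]
gripper_width: 0.0139
finger_force: 24.7
```

```bash
python3 - <<'E'
from h import *
d=grab('wrist','w5');o=sensors.get_obs();print(o['t'],o['position'],o['orientation'],o['qpos'].round(2),o['contact_force'])
# tilt about world y axis (tray yaw .0146) through pivot at z=.085
p=np.array([.5595,-.2338,.085]); ax=np.array([-.0146,1,0])
R0=R.from_euler('xyz',o['orientation'])
for a in(.1,.2,.3,.4,.45,.5):
    Q=R.from_rotvec(a*ax); s=R0.inv().apply(p+Q.apply(o['position']-p)-o['position'])/.15; w=(R0.inv()*Q*R0).as_rotvec()/(2*np.pi)
    print(a,s.round(3),w.round(4))
E
```

```text
18.325 [ 0.56514355 -0.23290155  0.17187845] [ 3.13935916e+00  3.11387576e-03 -1.55678958e+00] [-0.59  0.33  1.57  0.    1.25  2.54] [-2.83388088  7.31794901  5.9082621 ]
0.1 [-0.    -0.058  0.007] [-0.0159  0.      0.    ]
0.2 [-0.    -0.114  0.019] [-0.0318  0.      0.0001]
0.3 [ 0.    -0.17   0.037] [-0.0478  0.      0.0001]
0.4 [ 0.    -0.223  0.06 ] [-0.0637  0.      0.0002]
0.45 [ 0.    -0.248  0.074] [-0.0716  0.      0.0002]
0.5 [ 0.    -0.273  0.088] [-0.0796  0.      0.0002]
```

View pics/w5.png

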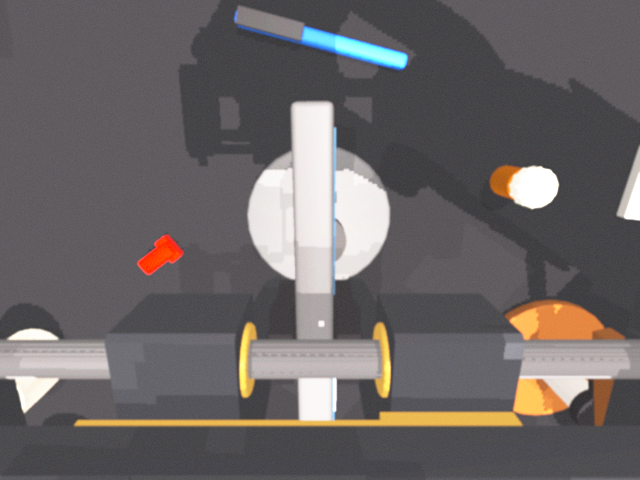

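The panel turned with the grip and is still aligned with the fingers; the pen, clip and vial are clear. Now the tilt back.

Call:
{"api": "apply_moves", "payload": {"plan": [[[0,-0.03,0.003],[-0.008,0,0]],[[0,-0.058,0.007],[-0.016,0,0]],[[0,-0.087,0.012],[-0.024,0,0]],[[0,-0.114,0.019],[-0.032,0,0]],[[0,-0.17,0.037],[-0.048,0,0]],[[0,-0.223,0.06],[-0.064,0,0]],[[0,-0.248,0.074],[-0.072,0,0]],[[0,-0.273,0.088],[-0.08,0,0]],[[0,-0.273,0.088],[-0.08,0,0]],[[0,-0.273,0.088],[-0.08,0,0]]]}}

```text
t: 19.58
position: [0.6068, -0.2322, 0.1592]
orientation: [2.637, 0.003, -1.557]
contact_force: [-1.0, 6.0, 4.6]
gripper_width: 0.0143
finger_force: 25.0
```

Tilted by 0.5 rad. I'll release and back out along the tool axis.

Call:
{"api": "apply_moves", "payload": {"plan": [[[0,0,0],[0,0,0]],[[0,0,0],[0,0,0]],[[0,0,0],[0,0,0]],[[0,0,0],[0,0,0]],[[0,0,0],[0,0,0]],[[0,0,0],[0,0,0]]], "gripper": 0.6}}

```text
t: 20.32
position: [0.6068, -0.234, 0.1586]
orientation: [2.639, -0.0, -1.557]
contact_force: [-0.5, -0.8, -0.5]
gripper_width: 0.0529
finger_force: 0.0
```

Call:
{"api": "apply_moves", "payload": {"plan": [[[0,0,-0.2],[0,0,0]],[[0,0,-0.5],[0,0,0]],[[0,0,-0.8],[0,0,0]],[[0,0,-1],[0,0,0]],[[0,0,-1],[0,0,0]]]}}

```text
t: 20.95
position: [0.6804, -0.2332, 0.2923]
orientation: [2.644, -0.002, -1.557]
contact_force: [0.2, -1.2, -0.8]
gripper_width: 0.0529
finger_force: 0.0
```

```bash
python3 - <<'E'
from h import *
s=grab('scene','s5');t=grab('top','t5');o=sensors.get_obs();print(o['t'],o['position'],o['orientation'],o['contact_force'])
A=cv2.resize(s['image'][70:440,100:460,::-1],(390,400));B=cv2.resize(t['image'][140:340,290:500,::-1],(400,400))
cv2.imwrite('pics/c6.png',np.hstack([A,B]))
E
```

```text
21.05 [ 0.67872397 -0.23290981  0.28863839] [ 2.63772018e+00  5.87030870e-04 -1.55705731e+00] [-0.88509605  0.07723099 -0.35538154]
```

View pics/c6.png

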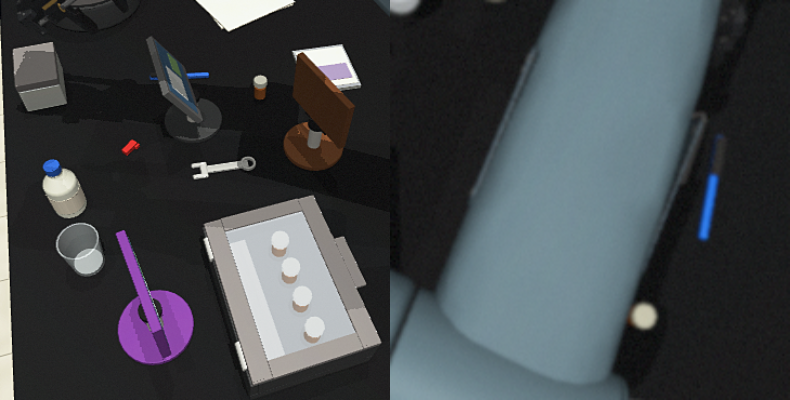

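The hood is shut with all four caps level under the window. The screen faces the robot side and leans back, and the bystanders are in place. As a numeric check I'll compare the predicted panel corners with the picture (panel corners in the crop at about (149,38) and (203,115)).

```bash
python3 - <<'E'
from h import *
s=load('s5')
for tilt in(.35,.5,.65):
    out=[]
    for y in(-.08,.08):
        for r in(.11,0):
            P=np.array([.5595,-.2338,.085])+y*np.array([-.0146,1,0])+r*np.array([np.sin(tilt),0,np.cos(tilt)])
            u=proj(s,P);out.append(((u-[100,70])*[390/360,400/370]).round(0).tolist())
    print(tilt,out)
# bystanders: red clip & blue pen centroid, before/after (scene)
for f in('s0','s5'):
    im=load(f)['image'].astype(int);r,g,b=im[...,0],im[...,1],im[...,2]
    m=(r>150)&(g<60)&(b<60);print(f,'clip',np.argwhere(m).mean(0)[::-1].round(1))
# brightness edges of panel: rows with bluish/grey pixels in scene crop
a=cv2.resize(s['image'][70:440,100:460],(390,400)).max(2)[20:150,130:230]
m=(a>50).astype(np.uint8);n,l,st,c=cv2.connectedComponentsWithStats(m);i=1+st[1:,4].argmax()
k=max(cv2.findContours((l==i).astype(np.uint8),0,2)[0],key=cv2.contourArea)
print(cv2.approxPolyDP(k,3,True)[:,0].tolist(),'offset (130,20)')
E
```

```text
0.35 [[158.0, 30.0], [182.0, 66.0], [176.0, 86.0], [201.0, 120.0]]
0.5 [[151.0, 34.0], [182.0, 66.0], [168.0, 90.0], [201.0, 120.0]]
0.65 [[144.0, 39.0], [182.0, 66.0], [161.0, 95.0], [201.0, 120.0]]
s0 clip [220.7 204.8]
s5 clip [220.4 204.4]
[[20, 16], [16, 20], [27, 56], [19, 58], [29, 60], [32, 74], [57, 94], [57, 100], [71, 101], [69, 87], [87, 88], [72, 79], [66, 83], [57, 59], [78, 57], [78, 52], [56, 53]] offset (130,20)
```

```bash
python3 -c "
from rig import hand_in
print(hand_in())"
```

```text
the job is handed in; nothing more can be done
None
```

I handed the job in at about 21 s: all four caps are home, the hood is shut, and the screen faces the tray's front leaning back about 0.5 rad (29°). I opened 11 pictures, one over the limit of 10, and hand-in gave no verdict.

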